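Discard a worn graver in the sharps bin

ROBOT

A 6-joint arm with a two-finger parallel gripper is mounted at the origin on a cart in front of the work surface, level with it; the furniture and walls round the work are solid. World frame = base frame: x ahead of the robot, y to its left, z up, the work surface at z = 0. Lengths are in mm, angles in rad, forces in N, time in s.
With the tool pointing down it reaches from about 350 to 775 mm from the base axis. Payload 7.3 kg.
Tool frame: the origin (TCP) lies at the centre of the arm's flange, where the gripper is bolted on; the fingertips stand 178 mm ahead of it and the grasp point (between the pads) lies 159 mm ahead of it; z points along the fingers, y is the direction in which the jaws open and shut (so a half turn about z gives the same grasp; the last joint's range is limited). The gripper opens to 92 mm and grips with 3 to 60 N. Pads are 19 mm wide; open, the fingers measure 130 mm over their backs; the gripper's body (75 mm by 190 mm) begins 47 mm behind the grasp point.
Start: joints at [-1.487, 0.342, 1.524, -0, 1.275, -0.146], TCP at [119.606, -511.197, 404.741] pointing down, gripper open.
Joint ranges: [-2.53, 2.53], [-0.77, 2.02], [0.04, 2.7], [-1, 4.14], [0.28, 2.66], [-3.11, 3.11]. Speed limits (rad/s): [2.57, 2.57, 3.14, 3.14, 3.14, 3.14].

INTERFACE

Orientations are given as [roll, pitch, yaw] about the fixed x, y, z axes, in that order (R = Rz(yaw) Ry(pitch) Rx(roll)).
In Python, from plant import get_obs, capture, close_job gives the robot as it stands. The module is installed in compiled form; this text tells all that it offers.
- The arm moves only by the shell command python3 -m pendant 'ROWS'. ROWS is JSON, a list of rows, each a list of 3 entries, a list of its own where there are three numbers: the shift along the tool's x, y, z in m, then the turn, a rotation vector about the tool's x, y, z in rad, then the finger opening in m, from 0 to 0.0918. In form: [[[tx, ty, tz], [wx, wy, wz], fingers], ...]. A call has 1 to 10 rows; each row is the pose to reach, as a shift and turn from the pose commanded when the call began, along the tool's axes at that moment; what a row does not reach only later rows make up. A row lasts 1/12 s, in which the tool goes at most 41.7 mm and 7.16 degrees, less where a joint would pass 70% of its speed; a pose out of reach is approached as far as the arm can. A call with a gripper value outside its range is refused whole. The fingers move at their own pace and stop on an object; the grip force is fixed at half the most. Time passes only in rows, so rows that repeat a pose let the fingers close. It gives the time, the measured TCP pose, the force and the opening at its end, in the units of the state.
- get_obs(): the state, without advancing time (a new reading comes with each control period).
- capture(name): name is "scene" or "top" or "wrist"; returns a dict with "color" (384x512x3 uint8, red, green, blue), "mtx" (3x3 intrinsics, pixels), "rvec" (rotation vector, rad) and "tvec" (3), from world to camera coordinates, as OpenCV has them. Camera axes: x right, y down, z forward; pixel columns grow to the right and rows downward; lengths in mm; the calibration is good to about 2 mm. A picture is of the moment at which its call begins. There is no depth.
- close_job(): hands the job in, once; it reports no verdict.
The state is a dict: "time": time; "joint_positions": joint angles; "dq": joint speeds; "tau": joint torques, N m; "tool_pos": TCP position; "tcp_rot": TCP orientation; "contact_force": force on the tool from outside, world axes, zero at the start; "moment": the same for the moment, N m; "grip_width": finger opening in mm.
Only numpy, scipy, OpenCV 4.12 (cv2) and the standard library are available. Lean on these libraries where they do the work, as an engineer would, in place of code of your own. Each camera call takes 0.05 s, during which the arm holds its last target. There are 200 camera calls.

TASK

The bound steel graver lying on the grey oil hone is worn out: put it into the yellow sharps bin, whose sloping mouth takes it only lying crossways. Push the sprung flap inward and keep it well open until the graver has gone right past it and dropped inside, then come out so that the flap springs fully shut. Leave the hone, the bamboo graver, the wax tin and the loupe where they are.

Things in the scene. Friction and masses are not known exactly. Their poses are not given: they have to be found in the camera images.
- worn_graver: slender double-ended steel graver with a bound middle, 62 g, 158 mm long (along its own y axis), 12 mm wide (x), 10 mm high (z, up). Origin: centre of its underside. Its bound middle, 12 mm wide and 10 mm high, runs from y = -51 to +32 mm; grip it there across the 12 mm width. Either end may point either way in the bin. It lies along the top of the hone.
- whetstone: flat grey oil hone, 51 x 152 x 22 mm (x, y, z), 0.39 kg, loose on the table; origin at the centre of its underside. The graver lies on its top, 22 mm above the table.
- sharps_bin: yellow sharps bin, dark red lid, clear window low in front; fixed. 168 mm deep (own x, -84 = front, facing -x), 250 wide (y), 213 high; 5 mm walls, inner floor 9 mm up. Origin: centre of underside. The front of the lid slopes at 42 deg; its outward normal in the bin's frame is (-0.669, 0, 0.743). Nothing stands more than 9 mm out of the slope, beside or above the mouth.
- mouth (a point): centre of the mouth in the slope's plane, at (-7, 0, 157) mm in the bin's frame, with the bin's axes. The mouth is 196 mm wide (y) and 100 mm from edge to edge along the slope: lower edge at x = -44, z = 123 mm, upper edge (hinge) at x = 30, z = 190 mm. Its lip is rounded, 3 mm.
- flap (a joint): angle of the steel flap in rad: 0 shut, flush in the slope; grows as it swings inward about the hinge on the mouth's upper edge; hangs straight down at 0.84; stop at 1.35. 188 mm wide, free edge 97 mm from the hinge. A spring shuts it (0.06 Nm shut, 0.12 Nm at 1.2 rad), so a graver let go before it is past the free edge is caught by the flap.
- flap_hinge (a point): middle of the flap's hinge line, at (30, 0, 190) mm in the bin's frame; the line runs along the bin's y.
- bamboo_graver: hand graver with a bamboo handle, 12 x 152 x 12 mm, lying on the table, to be left alone; origin at the centre of its underside, length along its y.
- loupe: black eye loupe, 38 mm across, 30 mm high, standing on the table, to be left alone; origin at the centre of its underside.
- wax_tin: round tin of polishing wax with a dark green lid, 72 mm across, 35 mm high, standing on the table, to be left alone; origin at the centre of its underside.
- bench_light: LED bench light, fixed, close behind the bin with the same axes. Origin: centre of its foot, 110 mm behind the bin's origin (bin's +x). A 14 mm post carries an arm forward to a level bar 38 mm deep (x), 280 mm long (y), 342 to 358 mm above the table, its middle 105 mm in front of the post: over the mouth. An upright tool over the mouth would strike it.

How it is judged:
By the outcome, as a careful person would: the job done as asked, in the order asked, and still so for the second after the job is handed in, with the robot touching nothing.
It also fails if it takes over 38 s, if anything falls off the work surface, if the arm or the gripper's body presses on something with over 40 N, if the wrist force passes 120 N, or if a joint passes its speed limit or range.

## Working session

There is one attempt and no reset: what is moved stays moved. The work goes in short steps, Python scripts to look and compute and a shell command to move; the robot and the scene stay as the last step left them, time stands still between calls to the robot, and variables do not carry over. Pictures are saved under pics/ and viewed, about 8 in all and at most 12, crops included, and the job is handed in when it is done.

```bash
mkdir -p pics; ls
python3 - <<'E'
from plant import get_obs,capture
import cv2,numpy as np
o=get_obs();print({k:np.round(v,3).tolist() for k,v in o.items()})
for n in("scene","top"):
    c=capture(n);cv2.imwrite(f"pics/{n}0.png",c["color"][:,:,::-1]);print(n,c["mtx"],c["rvec"],c["tvec"])
E
```

```text
pics
{'time': 0.0, 'joint_positions': [-1.487, 0.343, 1.525, -0.0, 1.275, -0.146], 'dq': [-0.001, 0.001, -0.0, -0.002, 0.001, 0.001], 'tau': [0.001, -43.124, -24.422, 0.072, 0.056, -0.0], 'tool_pos': [119.579, -511.065, 404.034], 'tcp_rot': [-3.14, -0.0, 0.23], 'contact_force': [-0.202, 0.173, 0.472], 'moment': [-0.009, 0.026, -0.008], 'grip_width': 91.637}
scene [[386.64674477   0.         252.20756693]
 [  0.         386.64674477 187.41804654]
 [  0.           0.           1.        ]] [ 0.87936208 -2.51930191  1.12094923] [429.26740653 349.42319093 701.19652362]
top [[425.85501806   0.         258.79220598]
 [  0.         425.85501806 189.69283722]
 [  0.           0.           1.        ]] [ 1.64069206 -2.08055678  0.72524347] [ 75.32652389 520.4918321  813.76069734]
```

View pics/scene0.png

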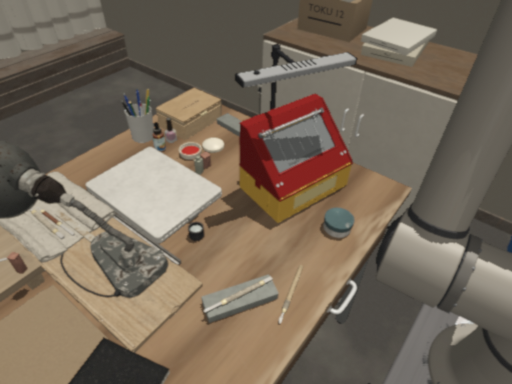

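View pics/top0.png

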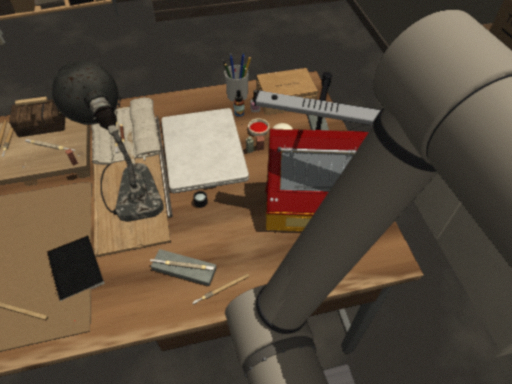

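The scene view shows the hone with the graver at about (240,297), the bin at (295,155), the tin at (338,222), the loupe at (196,231) and the bamboo graver at (290,293). In the top view the hone is at (183,266) and the bin at (315,180), partly hidden. Next I'll crop and enlarge these to measure them.

Run:
```python
import cv2,numpy as np
s=cv2.imread("pics/scene0.png");t=cv2.imread("pics/top0.png")
def crop(i,x,y,w,h,k): return cv2.resize(i[y:y+h,x:x+w],None,fx=k,fy=k,interpolation=cv2.INTER_CUBIC)
a=crop(s,195,265,100,75,4);b=crop(t,140,240,100,75,4);c=crop(s,230,85,130,130,4)[:,:]
d=crop(t,250,110,100,75,4)
cv2.imwrite("pics/c1.png",np.vstack([np.hstack([a,b]),np.hstack([cv2.resize(s[90:221,232:360],(400,300),interpolation=cv2.INTER_CUBIC)*0+d,d*0])])[:300])
bb=crop(s,230,90,130,130,4.5);cv2.imwrite("pics/c2.png",bb)
```

```text
(no output)
```

View pics/c1.png

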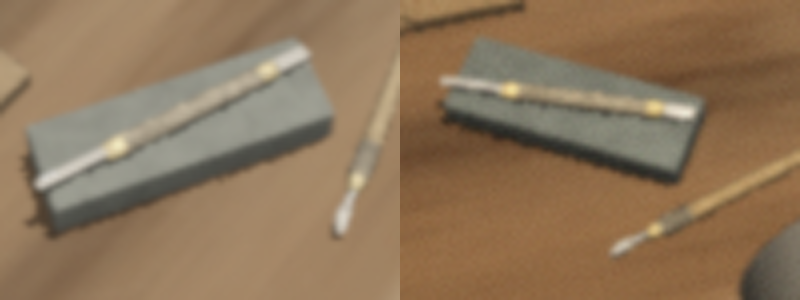

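View pics/c2.png

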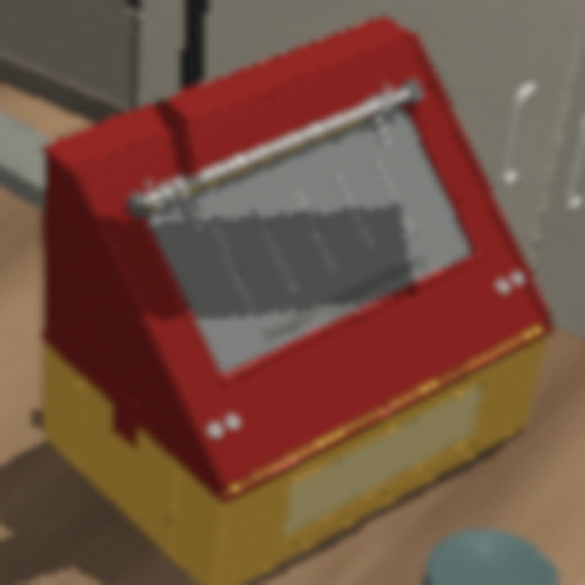

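The crop shows the graver's yellow bands at (118,146) and (268,70) in the scene panel and (512,89) and (655,107) in the top panel. The mouth's lower corners are at crop (222,380) and (472,252), and the flap is clearly visible. I'll fit the poses from these points.

```bash
cat > h.py <<'E'
import cv2,numpy as np
from scipy.optimize import least_squares
from scipy.spatial.transform import Rotation as R
S=dict(mtx=np.array([[386.64674477,0,252.20756693],[0,386.64674477,187.41804654],[0,0,1]]),rvec=np.array([0.87936208,-2.51930191,1.12094923]),tvec=np.array([429.26740653,349.42319093,701.19652362]))
T=dict(mtx=np.array([[425.85501806,0,258.79220598],[0,425.85501806,189.69283722],[0,0,1]]),rvec=np.array([1.64069206,-2.08055678,0.72524347]),tvec=np.array([75.32652389,520.4918321,813.76069734]))
def proj(c,P): return cv2.projectPoints(np.asarray(P,float).reshape(-1,1,3),c["rvec"],c["tvec"],c["mtx"],None)[0][:,0]
def onz(c,uv,z):
    Rm=cv2.Rodrigues(np.asarray(c["rvec"]))[0];C=-Rm.T@np.ravel(c["tvec"])
    d=Rm.T@np.linalg.solve(c["mtx"],[*uv,1]);return C+d*(z-C[2])/d[2]
def up(p,k,x0,y0): return (np.array(p,float)+.5)/k-.5+[x0,y0]
def w(q,P): 
    c,s=np.cos(q[2]),np.sin(q[2]);return np.asarray(P,float)@np.array([[c,s,0],[-s,c,0],[0,0,1]])+[q[0],q[1],0]
E
python3 - <<'E'
from h import *
for n,p,q in (("tipL",(38,185),(45,80)),("bandL",(118,146),(112,89)),("bandR",(268,70),(255,107)),("tipR",(308,52),(292,114))):
    print(n,onz(S,up(p,4,195,265),28).round(1),onz(T,up(q,4,140,240),28).round(1))
M=[[-44,98,123],[-44,-98,123],[30,94,190],[30,-94,190],[-84,125,87],[-84,-125,87]]
U=up([(222,380),(472,252),(152,212),(408,108),(228,497),(550,325)],4.5,230,90)
f=lambda q:(proj(S,w(q,M))-U).ravel()
for y0 in (0,1.5,-1.5,3):
    r=least_squares(f,[500,-100,y0]);print(r.x.round(3),r.cost.round(2),r.fun.round(1))
q=r.x
print("tin",onz(S,(338,220),35),"loupe",onz(S,(196,231),20),"bamboo",onz(S,up((340,235),4,195,265),6),onz(S,(300,266),6))
E
```

```text
tipL [484.9 231.5  28. ] [486.  231.7  28. ]
bandL [468.3 190.7  28. ] [470.3 192.6  28. ]
bandR [436.3 107.7  28. ] [438.1 109.6  28. ]
tipR [426.4  85.4  28. ] [428.2  88.6  28. ]
[ 5.65523e+02 -2.11151e+02 -2.63000e-01] 5.03 [ 0.1  0.8  2.   0.9 -1.1 -0.2 -1.2 -1.1 -0.1 -0.3  0.5 -0.6]
[ 5.65523e+02 -2.11151e+02 -2.63000e-01] 5.03 [ 0.1  0.8  2.   0.9 -1.1 -0.2 -1.2 -1.1 -0.1 -0.3  0.5 -0.6]
[ 5.65523e+02 -2.11151e+02 -2.63000e-01] 5.03 [ 0.1  0.8  2.   0.9 -1.1 -0.2 -1.2 -1.1 -0.1 -0.3  0.5 -0.6]
[ 565.523 -211.151    6.02 ] 5.03 [ 0.1  0.8  2.   0.9 -1.1 -0.2 -1.2 -1.1 -0.1 -0.3  0.5 -0.6]
tin [ 395.03083353 -145.62597517   35.        ] loupe [647.85513051  87.20185638  20.        ] bamboo [358.9400951  149.61654268   6.        ] [402.60416584   7.21309487   6.        ]
```

```bash
cat >> h.py <<'E'
def cur():
    from plant import get_obs
    o=get_obs();return np.array(o["tool_pos"]),R.from_euler("xyz",o["tcp_rot"]),o
def delta(pt,Rt,pc=None,Rc=None):
    if pc is None: pc,Rc,_=cur()
    print("shift m",(Rc.inv().apply(np.asarray(pt)-pc)/1000).round(4),"turn",(Rc.inv()*Rt).as_rotvec().round(4))
def down(yaw): return R.from_euler("xyz",[np.pi,0,yaw])
E
python3 - <<'E'
from h import *
delta([380,-200,420],down(.75))
delta([380,-200,420],down(.75))
delta([455.4,156.4,320],down(1.199),np.array([380,-200,420]),down(.75))
E
```

```text
shift m [ 0.3244 -0.2436 -0.0155] turn [-1.200e-03 -5.000e-04 -5.202e-01]
shift m [ 0.3244 -0.2436 -0.0155] turn [-1.200e-03 -5.000e-04 -5.202e-01]
shift m [ 0.2981 -0.2094  0.1   ] turn [ 0.     0.    -0.449]
```

```bash
P='[0.3244,-0.2436,-0.015],[0,0,-0.52],0.05'; python3 -m pendant '[[[0.3244,-0.2436,-0.015],[0,0,-0.52],0.05],[[0.3244,-0.2436,-0.015],[0,0,-0.52],0.05],[[0.3244,-0.2436,-0.015],[0,0,-0.52],0.05],[[0.3244,-0.2436,-0.015],[0,0,-0.52],0.05],[[0.3244,-0.2436,-0.015],[0,0,-0.52],0.05],[[0.3244,-0.2436,-0.015],[0,0,-0.52],0.05],[[0.3244,-0.2436,-0.015],[0,0,-0.52],0.05],[[0.3244,-0.2436,-0.015],[0,0,-0.52],0.05],[[0.3244,-0.2436,-0.015],[0,0,-0.52],0.05],[[0.3244,-0.2436,-0.015],[0,0,-0.52],0.05]]'
python3 - <<'E'
from h import *
p,r,o=cur();print(o["joint_positions"])
delta([455.4,156.4,300],down(1.199))
E
```

```text
time: 0.93
tool_pos: [381.1, -197.5, 419.8]
tcp_rot: [-3.141, -0.001, 0.751]
contact_force: [0.4, -1.1, -0.3]
grip_width: 49.9
[-6.57235582e-01  1.52013776e-01  1.73837200e+00  5.89672948e-04
  1.25130562e+00  1.62517244e-01]
shift m [ 0.2957 -0.2081  0.12  ] turn [-1.000e-04 -6.000e-04 -4.481e-01]
```

```bash
python3 -m pendant '[[[0.298,-0.209,0.12],[0,0,-0.449],0.05],[[0.298,-0.209,0.12],[0,0,-0.449],0.05],[[0.298,-0.209,0.12],[0,0,-0.449],0.05],[[0.298,-0.209,0.12],[0,0,-0.449],0.05],[[0.298,-0.209,0.12],[0,0,-0.449],0.05],[[0.298,-0.209,0.12],[0,0,-0.449],0.05],[[0.298,-0.209,0.12],[0,0,-0.449],0.05],[[0.298,-0.209,0.12],[0,0,-0.449],0.05],[[0.298,-0.209,0.12],[0,0,-0.449],0.05],[[0.298,-0.209,0.12],[0,0,-0.449],0.05]]'
python3 - <<'E'
from h import *
from plant import capture
capture("wrist")
c=capture("wrist");s=capture("scene")
cv2.imwrite("pics/w1.png",c["color"][:,:,::-1]);cv2.imwrite("pics/s1.png",s["color"][:,:,::-1])
np.savez("w1.npz",**c);p,r,o=cur();print(p,o["tcp_rot"],o["joint_positions"])
E
```

```text
time: 1.77
tool_pos: [455.4, 160.3, 297.6]
tcp_rot: [-3.139, 0.0, 1.202]
contact_force: [-0.9, 0.3, 0.2]
grip_width: 50.1
[455.39432401 156.23092753 299.17679786] [-3.14045596e+00  1.26601889e-03  1.20098234e+00] [ 1.71271041e-01  3.82643360e-01  1.78995935e+00 -6.05519024e-04
  9.70616427e-01  5.41428144e-01]
```

View pics/w1.png

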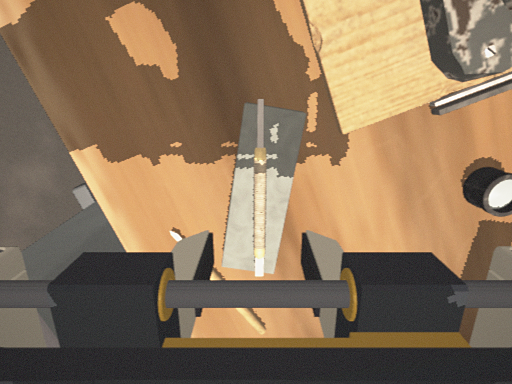

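View pics/s1.png

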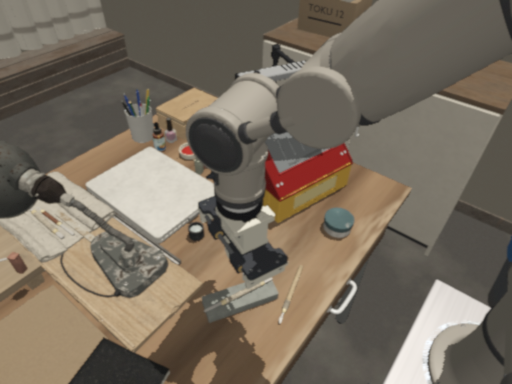

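The wrist view shows the graver running vertically in the image. The upper tip is at (261,100), the upper band at (261,155), the lower white tip at (260,275), and the jaws sit on either side. The scene view shows the gripper over the hone, with its body wide along the jaw direction.

Run:
```python
from h import *
c=dict(np.load("w1.npz"))
for u in ((261,100),(261,155),(260.5,205),(259.5,254),(259.5,275)): 
    x=onz(c,u,28);print(u,x.round(1), "tool", down(1.2).inv().apply(x-[455.4,156.2,299.2]).round(1))
for u in ((246,103),(306,112),(223,267),(275,272)): print("hone",onz(c,u,22).round(1))
delta([455.4,156.4,202],down(1.199))
```

```text
(261, 100) [485.8 231.9  28. ] tool [ 81.6   0.9 271.2]
(261, 155) [470.6 191.7  28. ] tool [ 38.6   1.3 271.2]
(260.5, 205) [454.7 151.1  28. ] tool [ -5.    1.2 271.2]
(259.5, 254) [437.  107.1  28. ] tool [-52.4   0.6 271.2]
(259.5, 275) [429.1  86.5  28. ] tool [-74.4   0.8 271.2]
hone [473.9 233.9  22. ]
hone [516.2 210.2  22. ]
hone [398.7 103.3  22. ]
hone [442.7  80.7  22. ]
shift m [0.0003 0.0001 0.0972] turn [-0.0011  0.0013  0.002 ]
```

```bash
python3 -m pendant '[[[0,0.001,0.04],[0,0,0],0.05],[[0,0.001,0.07],[0,0,0],0.05],[[0,0.001,0.085],[0,0,0],0.05],[[0,0.001,0.0925],[0,0,0],0.04],[[0,0.001,0.0965],[0,0,0],0.03],[[0,0.001,0.0965],[0,0,0],0.03],[[0,0.001,0.0965],[0,0,0],0.03]]'; python3 -m pendant '[[[0,0,0],[0,0,0],0],[[0,0,0],[0,0,0],0],[[0,0,0],[0,0,0],0],[[0,0,0],[0,0,0],0],[[0,0,0],[0,0,0],0],[[0,0,0],[0,0,0],0]]'
```

```text
time: 2.5
tool_pos: [457.1, 155.0, 204.3]
tcp_rot: [3.14, -0.001, 1.198]
contact_force: [0.8, -0.3, 0.7]
grip_width: 31.5
time: 3.0
tool_pos: [456.7, 155.6, 203.8]
tcp_rot: [3.141, -0.0, 1.199]
contact_force: [-1.6, -0.5, 5.9]
grip_width: 10.7
```

```bash
python3 -m pendant '[[[0,0,-0.005],[0,0,0],0],[[0,0,-0.015],[0,0,0],0],[[0,0,-0.035],[0,0,0],0],[[0,0,-0.065],[0,0,0],0],[[0,0,-0.1],[0,0,0],0],[[0,0,-0.13],[0,0,0],0],[[0,0,-0.15],[0,0,0],0],[[0,0,-0.15],[0,0,0],0]]';python3 - <<'E'
from h import *
from plant import capture
c=capture("wrist");s=capture("scene");np.savez("w2.npz",**c)
a=cv2.resize(s["color"][180:340,180:320],None,fx=2.4,fy=2.4)
b=c["color"]; a=np.pad(a,((0,384-a.shape[0]),(0,0),(0,0)))if a.shape[0]<384 else a[:384]
b=b[:,100:420]
cv2.imwrite("pics/l1.png",np.hstack([a,b])[:,:,::-1])
# bin poses: normal frame
q=[565.5,-211.2,-.263]
Rb=R.from_euler("z",q[2]);Rt=Rb*R.from_matrix(np.array([[0,1,0],[.743,0,.669],[.669,0,-.743]]).T)
def tcp(a,d,y=0):  # grasp point at slope distance a from hinge, depth d
    g=np.array([30-.743*a+.669*d,y,190-.669*a-.743*d]); t=g-159*np.array([.669,0,-.743])
    return w(q,t)
p,r,o=cur();print(p,o["tcp_rot"],o["grip_width"])
for d in(-70,-30,32): print(d,tcp(57,d).round(1),Rt.as_euler("xyz").round(3))
delta([400,-20,370],Rt)
delta(tcp(57,-70),Rt,np.array([400,-20,370]),Rt)
E
```

```text
time: 3.67
tool_pos: [457.3, 155.8, 358.2]
tcp_rot: [3.134, -0.005, 1.199]
contact_force: [0.9, -0.2, -0.3]
grip_width: 10.8
[456.303661   155.55136588 353.90472595] [ 3.14012454e+00 -7.73645287e-04  1.19889065e+00] 10.65724287151614
-70 [ 405.6 -168.2  322. ] [2.409 0.    1.308]
-30 [ 431.5 -175.1  292.3] [2.409 0.    1.308]
32 [ 471.5 -185.9  246.2] [2.409 0.    1.308]
shift m [-0.184   0.0114 -0.0162] turn [-0.7308  0.0393 -0.1042]
shift m [-0.1416  0.0006  0.0651] turn [0. 0. 0.]
```

View pics/l1.png

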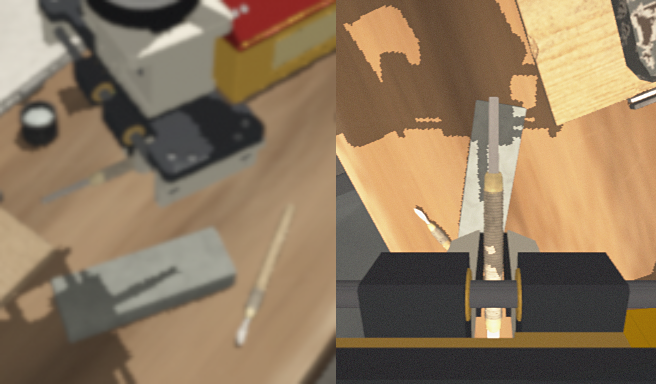

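The graver is held level and square in the jaws, its axis at about column 493 of the composite. The hone and bamboo graver have not moved.

```bash
python3 -m pendant '[[[-0.03,0.002,-0.003],[-0.12,0.006,-0.017],0],[[-0.06,0.004,-0.005],[-0.24,0.013,-0.035],0],[[-0.09,0.006,-0.008],[-0.36,0.02,-0.052],0],[[-0.12,0.008,-0.01],[-0.48,0.026,-0.07],0],[[-0.15,0.01,-0.013],[-0.6,0.033,-0.087],0],[[-0.184,0.0114,-0.016],[-0.731,0.039,-0.104],0],[[-0.184,0.0114,-0.016],[-0.731,0.039,-0.104],0],[[-0.184,0.0114,-0.016],[-0.731,0.039,-0.104],0]]';python3 -m pendant '[[[-0.03,0,0.015],[0,0,0],0],[[-0.065,0,0.03],[0,0,0],0],[[-0.1,0,0.045],[0,0,0],0],[[-0.125,0,0.057],[0,0,0],0],[[-0.145,0.0006,0.065],[0,0,0],0],[[-0.145,0.0006,0.065],[0,0,0],0],[[-0.145,0.0006,0.065],[0,0,0],0]]'
python3 - <<'E'
from h import *
from plant import capture
c=capture("wrist");s=capture("scene");np.savez("w3.npz",**c);np.savez("s3.npz",**s)
cv2.imwrite("pics/b1.png",np.hstack([c["color"],np.pad(cv2.resize(s["color"][90:230,230:360],None,fx=2.2,fy=2.2),((0,76),(0,2),(0,0)))])[:,:,::-1])
p,r,o=cur();print(p,o["tcp_rot"],o["grip_width"],o["contact_force"],o["joint_positions"])
E
```

```text
time: 4.43
tool_pos: [400.8, -20.9, 378.6]
tcp_rot: [2.425, 0.002, 1.303]
contact_force: [0.6, 0.5, -1.0]
grip_width: 10.8
time: 5.02
tool_pos: [406.6, -159.5, 334.3]
tcp_rot: [2.428, -0.001, 1.31]
contact_force: [-0.4, 0.5, 0.1]
grip_width: 11.0
[ 406.67236593 -161.24208245  333.49311836] [ 2.43021779e+00 -8.71503816e-04  1.30587683e+00] 11.026810907589697 [-0.74548134  1.1796685  -0.74922741] [-0.62951917  0.16067352  2.12121276  0.92486247  0.29663555 -1.18416993]
```

View pics/b1.png

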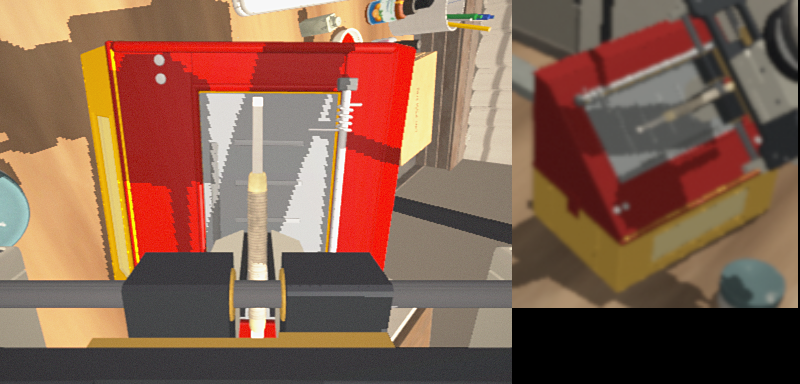

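The wrist view shows the graver lying square across the mouth: its tip at (258,100), the mouth's left end at about row 92, the lower edge near column 200 and the hinge near column 345. The arm stopped short because joint 5 (0.297) is almost at its 0.28 limit. I'll fit a kinematic model to find what can be reached.

```bash
cat > kin.py <<'E'
from h import *
J=np.array([[-1.487,.3425,1.5245,0,1.275,-.146],[-.657236,.152014,1.738372,.00059,1.251306,.162517],[.171271,.382643,1.78996,-.000606,.970616,.541428],[-.62952,.160674,2.121213,.924862,.296636,-1.18417]])
P=np.array([[119.58,-511.07,404.03],[381.1,-197.5,419.8],[455.39,156.23,299.18],[406.67,-161.24,333.49]])
E=np.array([[-3.14,0,.23],[-3.141,-.001,.751],[-3.1405,.0013,1.201],[2.43022,-.00087,1.30588]])
def fk(q,k):
    z0,a1,b,L2,e,L4,d6=k
    e_=lambda ax,a:R.from_euler(ax,a)
    R1=e_("z",q[0]);R2=R1*e_("y",q[1]);R3=R2*e_("y",q[2]);R4=R3*e_("z",q[3]);R5=R4*e_("y",q[4]);R6=R5*e_("z",q[5])*e_("z",np.pi/2*SG)
    return R1.apply([a1,b,z0])+R2.apply([0,0,L2])+R3.apply([e,0,L4])+R5.apply([0,0,d6]),R6
SG=-1
def res(k): return np.concatenate([fk(q,k)[0]-p for q,p in zip(J,P)])
K=min((least_squares(lambda v:res(v)+0,x0) for x0 in([300,0,80,400,0,400,100],[150,50,80,450,30,400,100])),key=lambda r:r.cost)
def ik(p,Rt,q0,free=False):
    f=lambda q:np.r_[(fk(q,K.x)[0]-p)/100,(fk(q,K.x)[1].inv()*Rt).as_rotvec()]
    lo=np.array([-2.53,-.77,.04,-1,.28,-3.11]);hi=np.array([2.53,2.02,2.7,4.14,2.66,3.11])
    if free: lo[4]=-1
    r=least_squares(f,np.clip(q0,lo+1e-3,hi-1e-3),bounds=(lo,hi),x_scale=.1);return r.x,np.sqrt(2*r.cost)
E
python3 - <<'E'
import kin;from kin import *
print(K.x.round(1),K.cost)
for q,e in zip(J,E):
    print((fk(q,K.x)[1].inv()*R.from_euler("xyz",e)).as_rotvec().round(3),(fk(q,K.x)[1]).as_euler("xyz").round(3))
E
```

```text
[2.225e+02 5.000e-01 7.640e+01 5.061e+02 4.640e+01 3.790e+02 1.400e+02] 0.029750511239838583
[0.000e+00 2.000e-03 3.141e+00] [ 3.141  0.    -2.912]
[-1.000e-03  1.000e-03  3.141e+00] [ 3.141e+00  1.000e-03 -2.391e+00]
[ 0.    -0.     3.142] [ 3.140e+00 -1.000e-03 -1.941e+00]
[-0.     0.     3.142] [-2.430e+00  1.000e-03 -1.836e+00]
```

```bash
sed -i 's/^SG=-1/SG=1/' kin.py
cat >> kin.py <<'E'
q=[565.5,-211.2,-.263]
Rb=R.from_euler("z",q[2])
def goal(a,d,y=-3.6,phi=42,g=159):  # point g mm along tool at slope coords (a,d)
    s,c=np.sin(np.radians(phi)),np.cos(np.radians(phi))
    Rt=Rb*R.from_matrix(np.array([[0,1,0],[c,0,s],[s,0,-c]]).T)
    G=np.array([30-.743*a+.669*d,y,190-.669*a-.743*d]);return w(q,G-g*np.array([s,0,-c])),Rt
E
python3 - <<'E'
from kin import *
for phi in (42,38,34,50,60):
  for d in (-60,-30,0,32):
    p,Rt=goal(57,d,phi=phi)
    b=min((ik(p,Rt,q0) for q0 in (J[3],[-.6,.5,1.7,2.3,.4,-2],[-.5,.6,1.6,.3,.5,0],[-.6,.5,1.5,3.1,.3,2])),key=lambda r:r[1])
    print(phi,d,p.round(0),b[0].round(2),b[1].round(3))
E
```

```text
42 -60 [ 411. -173.  315.] [-0.65  0.21  2.13  1.21  0.28 -1.49] 0.003
42 -30 [ 431. -179.  292.] [-0.64  0.29  2.11  1.4   0.28 -1.69] 0.026
42 0 [ 450. -184.  270.] [-0.63  0.36  2.09  1.62  0.28 -1.9 ] 0.039
42 32 [ 471. -189.  246.] [-0.61  0.44  2.06  1.85  0.28 -2.12] 0.042
38 -60 [ 419. -176.  322.] [-0.64  0.21  2.08  0.81  0.31 -1.08] 0.0
38 -30 [ 439. -181.  299.] [-0.62  0.29  2.06  0.92  0.28 -1.19] 0.008
38 0 [ 458. -186.  277.] [-0.61  0.36  2.03  1.04  0.28 -1.31] 0.037
38 32 [ 479. -192.  253.] [-0.6   0.43  1.99  1.2   0.28 -1.46] 0.06
34 -60 [ 428. -178.  328.] [-0.62  0.22  2.02  0.54  0.39 -0.81] 0.0
34 -30 [ 447. -183.  306.] [-0.6   0.29  2.    0.6   0.34 -0.86] 0.0
34 0 [ 467. -188.  284.] [-0.59  0.36  1.98  0.66  0.29 -0.91] 0.0
34 32 [ 487. -194.  260.] [-0.57  0.43  1.94  0.72  0.28 -0.96] 0.019
50 -60 [ 396. -169.  299.] [-0.69  0.23  2.24  2.01  0.36 -2.32] 0.0
50 -30 [ 416. -175.  276.] [-0.66  0.32  2.22  2.19  0.37 -2.48] 0.0
50 0 [ 435. -180.  254.] [-0.64  0.39  2.19  2.32  0.4  -2.61] 0.0
50 32 [ 456. -185.  230.] [-0.62  0.47  2.15  2.42  0.42 -2.7 ] 0.0
60 -60 [ 381. -165.  276.] [-0.73  0.31  2.36  2.44  0.65 -2.8 ] 0.0
60 -30 [ 400. -170.  254.] [-0.7   0.4   2.33  2.52  0.69 -2.87] 0.0
60 0 [ 420. -176.  231.] [-0.67  0.48  2.3   2.59  0.72 -2.92] 0.0
60 32 [ 440. -181.  208.] [-0.65  0.56  2.25  2.64  0.75 -2.96] 0.0
```

```bash
cat > plan.py <<'E'
from kin import *
def G(u,phi=34,a=57,d=25,y=-3.6,dy=0.0):
    p,Rt=goal(a,d,y=y,phi=phi)
    Rt=R.from_euler("z",dy)*Rt
    # keep grasp point fixed under yaw offset
    s=w([0,0,q[2]],[[ -.85,0,.53]])[0]
    g=p+goal(a,d,y=y,phi=phi)[1].apply([0,0,159])
    return g-Rt.apply([0,0,159])+u*s,Rt
E
python3 - <<'E'
from plan import *
for phi,dy in((34,0),(34,.05),(36,.05),(36,.1)):
  for u in (90,70,40,0):
    p,Rt=G(u,phi=phi,dy=dy);b=ik(p,Rt,J[3]);print(phi,dy,u,p.round(1),b[0].round(2),b[1].round(3))
pA,RA=G(70,dy=.05);p0,R0=G(0,dy=.05)
delta(pA,RA);delta(p0,R0,pA,RA)
E
```

```text
34 0 90 [ 409.1 -172.8  312.8] [-0.64  0.21  2.09  0.65  0.34 -0.94] 0.0
34 0 70 [ 425.5 -177.2  302.2] [-0.62  0.26  2.06  0.67  0.32 -0.95] 0.0
34 0 40 [ 450.1 -183.9  286.3] [-0.6   0.33  2.02  0.7   0.29 -0.96] 0.0
34 0 0 [ 482.9 -192.7  265.1] [-0.58  0.42  1.95  0.71  0.28 -0.95] 0.013
34 0.05 90 [ 408.  -177.1  312.8] [-0.66  0.22  2.09  0.71  0.38 -1.06] 0.0
34 0.05 70 [ 424.4 -181.5  302.2] [-0.64  0.26  2.06  0.73  0.36 -1.07] 0.0
34 0.05 40 [ 449.1 -188.2  286.3] [-0.62  0.33  2.02  0.76  0.33 -1.08] 0.0
34 0.05 0 [ 481.9 -197.   265.1] [-0.59  0.42  1.95  0.79  0.3  -1.08] 0.0
36 0.05 90 [ 403.6 -176.2  309.6] [-0.67  0.21  2.11  0.86  0.35 -1.2 ] 0.0
36 0.05 70 [ 420.  -180.6  299. ] [-0.65  0.26  2.09  0.89  0.33 -1.23] 0.0
36 0.05 40 [ 444.6 -187.2  283.1] [-0.63  0.33  2.04  0.93  0.3  -1.25] 0.0
36 0.05 0 [ 477.4 -196.1  261.9] [-0.6   0.42  1.98  0.97  0.28 -1.28] 0.008
36 0.1 90 [ 402.7 -180.8  309.6] [-0.69  0.22  2.11  0.89  0.39 -1.29] 0.0
36 0.1 70 [ 419.1 -185.2  299. ] [-0.67  0.27  2.08  0.92  0.37 -1.31] 0.0
36 0.1 40 [ 443.7 -191.8  283.1] [-0.65  0.33  2.04  0.96  0.34 -1.34] 0.0
36 0.1 0 [ 476.6 -200.6  261.9] [-0.62  0.42  1.97  1.01  0.31 -1.36] 0.0
shift m [-0.015  -0.0034  0.0383] turn [ 0.118   0.0308 -0.0418]
shift m [-0.003   0.0285  0.064 ] turn [0. 0. 0.]
```

Run:
```python
from kin import *
c=dict(np.load("w3.npz"))
M=[[-44,98,123],[30,98,190],[-84,125,87],[55,125,213],[-44,0,123],[30,0,190]]
for m,u in zip(M,proj(c,w(q,M))): print(m,u.round(1))
im=c["color"][20:260,80:420,::-1].copy()
for u in proj(c,w(q,M)): cv2.circle(im,tuple(int(round(v)) for v in u-[80,20]),2,(255,0,255),-1)
cv2.imwrite("pics/m1.png",cv2.resize(im,None,fx=2.3,fy=2.3))
```

```text
[-44, 98, 123] [190.7  85.6]
[30, 98, 190] [339.6  85.7]
[-84, 125, 87] [105.6  41.5]
[55, 125, 213] [396.9  40.9]
[-44, 0, 123] [198.9 220. ]
[30, 0, 190] [328.9 221.3]
```

View pics/m1.png

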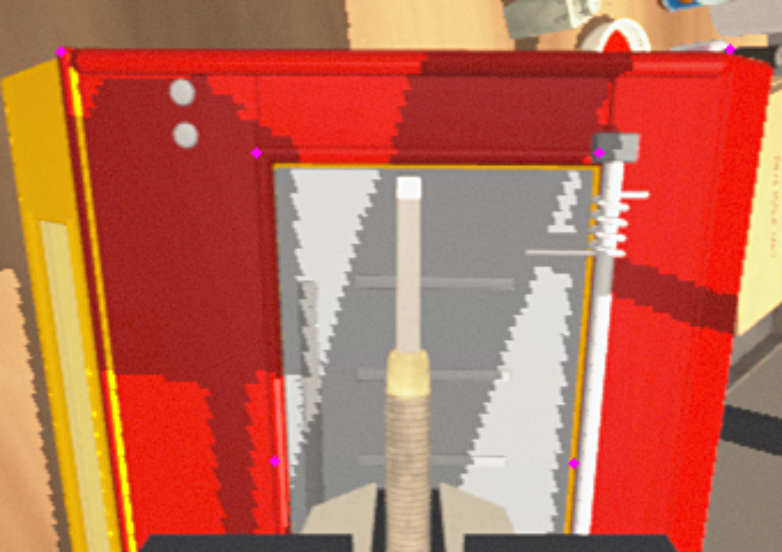

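The overlay puts my predicted points on the hinge line and the lid corners. The visible lower mouth edge is 3 to 5 mm further up the slope than predicted, so I'll aim slightly nearer the hinge (a = 55).

Run:
```python
from plan import *
pA,RA=G(70,a=55,dy=.05);p0,R0=G(0,a=55,dy=.05)
delta(pA,RA);delta(p0,R0,pA,RA);print(pA,p0,ik(p0,R0,J[3]))
```

```text
shift m [-0.015  -0.0014  0.0383] turn [ 0.118   0.0308 -0.0418]
shift m [-0.003   0.0285  0.064 ] turn [0. 0. 0.]
[ 425.86615259 -181.93565235  303.54697404] [ 483.32020873 -197.4043767   266.44697404] (array([-0.59078515,  0.41757213,  1.94622753,  0.77302943,  0.29985252,
       -1.06808049]), np.float64(3.347933109558895e-14))
```

```bash
python3 -m pendant '[[[-0.015,-0.0014,0.01],[0.118,0.031,-0.042],0],[[-0.015,-0.0014,0.01],[0.118,0.031,-0.042],0],[[-0.015,-0.0014,0.01],[0.118,0.031,-0.042],0],[[-0.015,-0.0014,0.01],[0.118,0.031,-0.042],0]]'
python3 - <<'E'
from plan import *
pA,RA=G(70,a=55,dy=.05)
delta(pA,RA)
E
```

```text
time: 5.45
tool_pos: [408.2, -174.7, 326.7]
tcp_rot: [2.545, 0.0, 1.361]
contact_force: [-0.3, 1.3, -0.8]
grip_width: 10.8
shift m [-0.0034  0.0026  0.0297] turn [ 0.0032 -0.0016  0.0024]
```

Tracking is good. I'll combine the remaining step with the insertion, stopping halfway to check the force.

```bash
python3 -m pendant '[[[-0.0034,0.0026,0.0297],[0,0,0],0],[[-0.0034,0.0026,0.0297],[0,0,0],0],[[-0.004,0.009,0.044],[0,0,0],0],[[-0.005,0.017,0.062],[0,0,0],0],[[-0.005,0.017,0.062],[0,0,0],0],[[-0.005,0.017,0.062],[0,0,0],0]]'
python3 - <<'E'
from plan import *
p0,R0=G(0,a=55,dy=.05)
delta(p0,R0);print(cur()[2]["joint_positions"])
E
```

```text
time: 5.95
tool_pos: [454.6, -189.6, 285.4]
tcp_rot: [2.545, 0.0, 1.361]
contact_force: [-1.4, 0.7, -0.9]
grip_width: 10.5
shift m [-0.0016  0.0139  0.0324] turn [ 0.0032 -0.0018  0.0032]
[-0.61510909  0.34123222  2.00353873  0.76512021  0.32556929 -1.07984962]
```

```bash
python3 -m pendant '[[[-0.0008,0.006,0.014],[0,0,0],0],[[-0.0012,0.010,0.023],[0,0,0],0],[[-0.0016,0.013,0.0295],[0,0,0],0],[[-0.0016,0.0135,0.0315],[0,0,0],0],[[-0.0016,0.0135,0.0315],[0,0,0],0],[[-0.0016,0.0135,0.0315],[0,0,0],0]]'
python3 - <<'E'
from plan import *
from plant import capture
p0,R0=G(0,a=55,dy=.05)
delta(p0,R0);print(cur()[2]["contact_force"])
c=capture("wrist");s=capture("scene")
cv2.imwrite("pics/i1.png",np.hstack([c["color"][:,60:460],np.pad(cv2.resize(s["color"][80:230,225:365],None,fx=2.5,fy=2.5),((0,9),(0,0),(0,0)))])[:,:,::-1])
E
```

```text
time: 6.45
tool_pos: [482.2, -198.0, 267.2]
tcp_rot: [2.545, 0.001, 1.361]
contact_force: [-0.7, 0.3, -0.5]
grip_width: 11.1
shift m [0.0008 0.0004 0.0012] turn [ 0.0035 -0.001   0.0028]
[-0.73571484  0.34928301 -0.45581399]
```

View pics/i1.png

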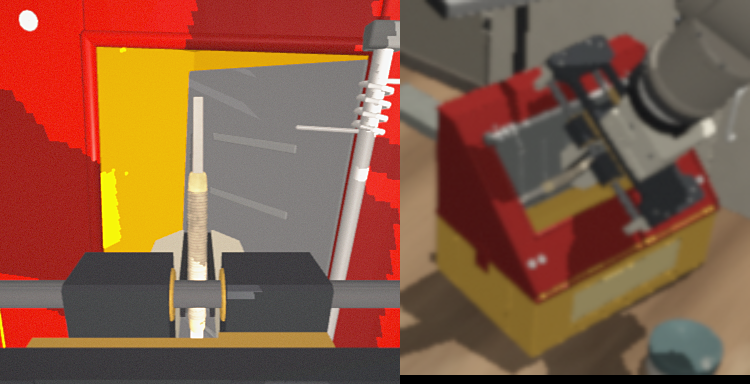

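The flap is held well inward, with its free edge at about column 190 in the wrist view. The graver lies level inside the mouth in front of it, with clear space below. There is no contact force, so I'll release.

```bash
python3 -m pendant '[[[0,0,0.001],[0,0,0],0.034],[[0,0,0.001],[0,0,0],0.034],[[0,0,0.001],[0,0,0],0.034],[[0,0,0.001],[0,0,0],0.034],[[0,0,0.001],[0,0,0],0.034],[[0,0,0.001],[0,0,0],0.034],[[0,0,0.001],[0,0,0],0.034],[[0,0,0.001],[0,0,0],0.034],[[0,0,0.001],[0,0,0],0.034],[[0,0,0.001],[0,0,0],0.034]]'
python3 - <<'E'
from plan import *
from plant import capture
c=capture("wrist");s=capture("scene")
cv2.imwrite("pics/i2.png",np.hstack([c["color"][:,60:460],np.pad(cv2.resize(s["color"][80:230,225:365],None,fx=2.5,fy=2.5),((0,9),(0,0),(0,0)))])[:,:,::-1])
E
```

```text
time: 7.38
tool_pos: [483.1, -198.3, 266.3]
tcp_rot: [2.544, 0.001, 1.361]
contact_force: [-2.1, 0.9, -2.1]
grip_width: 33.8
```

View pics/i2.png

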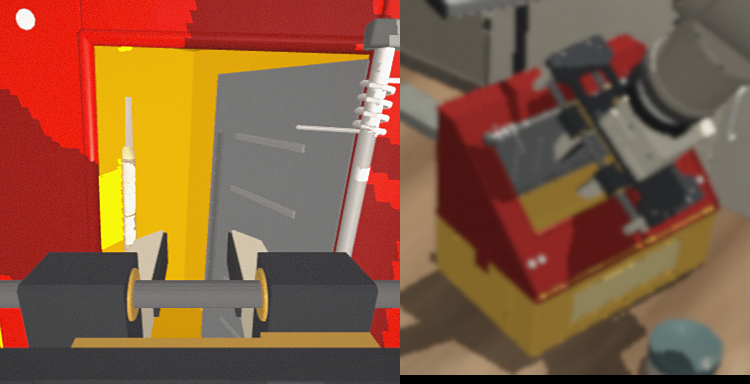

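The graver has dropped. It now looks smaller, lying on the bin floor against the front wall at (128,95–245), and the fingers are empty with the flap still open. I'll close the fingers and back out the same way.

```bash
python3 -m pendant '[[[0,0,0],[0,0,0],0.012],[[0,0,0],[0,0,0],0.012],[[0,0,0],[0,0,0],0.012],[[0.001,-0.007,-0.016],[0,0,0],0.012],[[0.002,-0.014,-0.032],[0,0,0],0.012],[[0.002,-0.021,-0.048],[0,0,0],0.012],[[0.003,-0.0285,-0.064],[0,0,0],0.012],[[0.003,-0.032,-0.085],[0,0,0],0.012],[[0.003,-0.036,-0.11],[0,0,0],0.012],[[0.003,-0.036,-0.11],[0,0,0],0.012]]'; python3 -m pendant '[[[0.1,0,-0.03],[0,0,0],0.012],[[0.1,0,-0.03],[0,0,0],0.012],[[0.1,0,-0.03],[0,0,0],0.012],[[0.15,0,-0.03],[0,0,0],0.012],[[0.15,0,-0.03],[0,0,0],0.012],[[0.15,0,-0.03],[0,0,0],0.012],[[0.15,0,-0.03],[0,0,0],0.012],[[0.15,0,-0.03],[0,0,0],0.012]]'
python3 - <<'E'
from plan import *
from plant import capture
s=capture("scene");t=capture("top")
cv2.imwrite("pics/f1.png",np.hstack([s["color"][60:360,150:400],t["color"][60:360,120:370]])[:,:,::-1].repeat(1,0))
im=cv2.imread("pics/f1.png");cv2.imwrite("pics/f1.png",cv2.resize(im,None,fx=1.6,fy=1.6))
E
```

```text
time: 8.32
tool_pos: [393.2, -176.0, 340.0]
tcp_rot: [2.539, 0.004, 1.36]
contact_force: [1.0, 0.3, 0.5]
grip_width: 12.1
time: 8.98
tool_pos: [409.4, -26.1, 361.6]
tcp_rot: [2.544, 0.001, 1.361]
contact_force: [0.4, -0.1, 0.2]
grip_width: 12.0
```

View pics/f1.png

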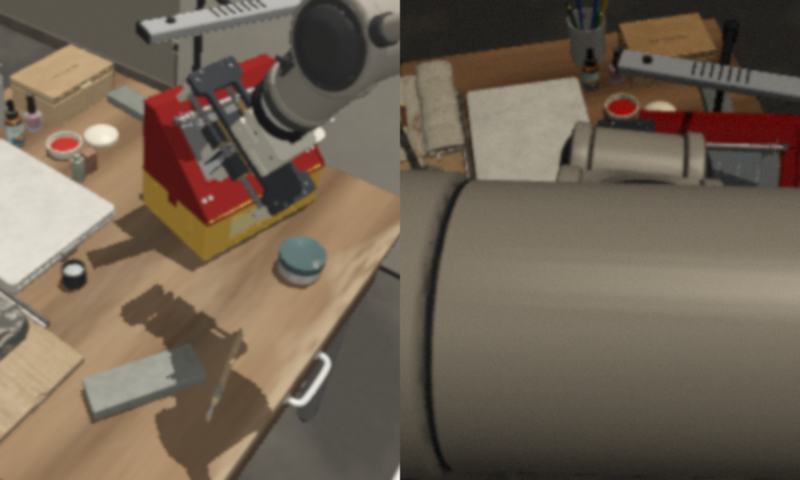

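That was my twelfth and last picture. The hone, bamboo graver, tin and loupe look undisturbed, but the gripper hides part of the flap. I'll move clear and check the flap and the items numerically against the first scene picture.

```bash
python3 -m pendant '[[[0.18,-0.03,-0.06],[0,0,0],0.012],[[0.18,-0.03,-0.06],[0,0,0],0.012],[[0.18,-0.03,-0.06],[0,0,0],0.012],[[0.18,-0.03,-0.06],[0,0,0],0.012],[[0.18,-0.03,-0.06],[0,0,0],0.012],[[0.18,-0.03,-0.06],[0,0,0],0.012],[[0.18,-0.03,-0.06],[0,0,0],0.012],[[0.18,-0.03,-0.06],[0,0,0],0.012]]'
python3 - <<'E'
from plan import *
from plant import capture
s=capture("scene")["color"].astype(int)[:,:,::-1];t=capture("top")["color"].astype(int)[:,:,::-1]
s0=cv2.imread("pics/scene0.png").astype(int);t0=cv2.imread("pics/top0.png").astype(int)
d=np.abs(s-s0).max(2)
for n,(x,y,a,b) in dict(bin=(240,95,355,215),tin=(320,205,358,242),loupe=(186,220,206,244),bamboo=(276,262,306,326),hone=(198,272,282,322)).items():
    z=d[y:b,x:a];print(n,"median",np.median(z),"frac>40",(z>40).mean().round(3))
# flap points: grid in flap plane, scene & top
for nm,c,A,B in (("scene",S,s,s0),("top",T,t,t0)):
  for yy in(80,40,0,-40,-80):
    pts=[[30-.743*a,yy,190-.669*a] for a in (20,40,60,80,93)]
    print(nm,yy,[(A[int(v+.5),int(u+.5)].tolist(),B[int(v+.5),int(u+.5)].tolist()) for u,v in proj(c,w(q,pts))])
E
```

```text
time: 9.75
tool_pos: [389.4, 162.6, 394.1]
tcp_rot: [2.545, 0.001, 1.362]
contact_force: [-0.5, -0.3, -0.7]
grip_width: 12.1
bin median 51.0 frac>40 0.573
tin median 3.0 frac>40 0.0
loupe median 3.0 frac>40 0.0
bamboo median 3.0 frac>40 0.0
hone median 3.0 frac>40 0.098
scene 80 [([84, 92, 97], [78, 79, 78]), ([78, 86, 90], [77, 79, 78]), ([79, 87, 91], [77, 79, 77]), ([46, 47, 48], [125, 128, 127]), ([51, 55, 56], [119, 122, 126])]
scene 40 [([146, 159, 167], [117, 120, 119]), ([92, 101, 106], [77, 78, 78]), ([87, 96, 101], [77, 79, 78]), ([83, 92, 96], [112, 114, 113]), ([72, 79, 83], [115, 118, 121])]
scene 0 [([84, 93, 97], [126, 129, 128]), ([102, 112, 117], [83, 84, 83]), ([118, 130, 137], [87, 89, 88]), ([104, 114, 120], [75, 77, 76]), ([69, 75, 78], [99, 101, 118])]
scene -40 [([119, 132, 138], [125, 129, 127]), ([127, 140, 146], [125, 128, 127]), ([136, 149, 156], [77, 78, 78]), ([136, 149, 156], [77, 79, 78]), ([90, 100, 105], [72, 75, 76])]
scene -80 [([137, 149, 157], [125, 128, 127]), ([142, 155, 162], [126, 129, 127]), ([91, 100, 105], [126, 129, 127]), ([149, 162, 170]
[... 167 characters left out ...]
, [109, 112, 109]), ([83, 83, 101], [97, 100, 116])]
top 40 [([87, 88, 87], [103, 108, 105]), ([54, 54, 52], [62, 63, 60]), ([51, 53, 49], [60, 61, 60]), ([77, 78, 76], [91, 92, 91]), ([80, 82, 83], [97, 98, 101])]
top 0 [([98, 99, 97], [113, 115, 114]), ([58, 58, 58], [65, 64, 63]), ([50, 52, 50], [57, 59, 59]), ([48, 50, 48], [60, 60, 58]), ([72, 74, 90], [86, 86, 108])]
top -40 [([92, 94, 93], [109, 112, 110]), ([89, 91, 89], [106, 108, 104]), ([50, 52, 50], [59, 62, 60]), ([48, 50, 49], [38, 42, 43]), ([40, 42, 41], [42, 48, 51])]
top -80 [([90, 93, 93], [39, 45, 48]), ([93, 94, 95], [45, 49, 51]), ([92, 95, 91], [42, 51, 55]), ([87, 90, 88], [45, 53, 57]), ([86, 88, 102], [52, 58, 62])]
```

The top view shows the flap with its original grey and shadow pattern (about 15 % darker overall), so it is shut flush. The tin, loupe, bamboo graver and hone regions are unchanged.

```bash
python3 -c "
from plant import *
print(close_job())"
```

```text
the job is handed in; nothing more can be done
None
```

The worn graver is in the sharps bin, the flap has sprung shut, and the job was handed in at about 10 s of robot time.

**What I did:** I gripped the graver by its bound middle and lifted it off the hone. I carried it crossways into the mouth with the upper finger holding the flap inward, past the vertical by my geometry. I opened the fingers and held still for about 0.8 s while it dropped, then closed them and backed out the way I came.

**Last checks:**
- **Graver:** the wrist picture after release showed it lying low inside the bin, against the front wall, with the fingers empty and the flap still held open.
- **Flap:** in the last top view it matches its starting look wherever the arm had not hidden it at the start, so I take it as fully shut. The scene view could not confirm this because the arm blocked it.
- **Other items:** the tin, loupe and bamboo graver match the first picture. The hone matches too except for about 10 % of its area, which I put down to the missing graver, though shadow may add to it.
- **Forces:** readings at the end of each move stayed at 6 N or less, and there was no sign of the gripper's body touching anything.

**Disagreements:**
- **Arm reach:** the arm could not tilt to the full 42° slope because of a wrist joint limit, so I went in at 34° with a 3° yaw offset.
- **Mouth position:** the lower edge of the mouth looked 3 to 5 mm off my fit, so I aimed slightly nearer the hinge.

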